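# Sort returned loan cases by weight and charge the full one

### The arm

A 7-joint arm with a two-finger parallel gripper is mounted at the origin on the work surface. World frame = base frame: x ahead of the robot, y to its left, z up, the work surface at z = 0. Lengths are in m, angles in rad, forces in N, time in s.
With the tool pointing down it reaches from about 0.4 to 0.875 m from the base axis. Payload 6.5 kg.
Tool frame: the origin (TCP) lies at the very end of the fingers, on their centre line; the grasp point (between the pads) lies 19 mm behind it (r.grip_point_offset is the z of the grasp point in the tool frame, in m); z points along the fingers, y is the direction in which the jaws open and shut (so a half turn about z gives the same grasp; the last joint's range is limited). The gripper opens to 88 mm and grips with 3 to 60 N. Pads are 18 mm wide; open, the fingers measure 123 mm over their backs; the gripper's body (75 mm by 187 mm) begins 45 mm behind the grasp point.
Start: joints at [1.101, 0.536, -0.004, 1.538, 0.003, 1.067, -0.071], TCP at [0.255, -0.598, 0.239] pointing down, gripper open.
Joint ranges: [-2.7, 2.7], [-0.37, 2.16], [-1.27, 1.26], [0.24, 2.4], [-1.31, 4.45], [0.19, 1.91], [-2.76, 2.76]. Speed limits (rad/s): [2.39, 2.39, 3.14, 3.14, 3.14, 3.14, 3.14].

### API

Orientations are given as a unit quaternion [x, y, z, w].
In Python, from rig import r gives the robot as it stands.
- The arm moves only by the tool servo_tool, never from a script. Its arguments are lists of equal length, an entry for each row: "linear": the shift along the world's x, y, z in cm, a list of three; "rot": the turn, a rotation vector about the world's x, y, z in degrees, a list of three; "jaw": the finger opening in cm, from 0 to 8.81. In form: {"linear": [[dx, dy, dz], ...], "rot": [[ax, ay, az], ...], "jaw": [jaw, ...]}. A call has 1 to 12 rows; each row shifts and turns the commanded pose from where the row before left it; what a row does not reach is not made up. A row lasts 1/10 s, in which the tool goes at most 50 mm and 8.59 degrees, less where a joint would pass 70% of its speed; a pose out of reach is approached as far as the arm can. A call with a gripper value outside its range is refused whole. The fingers move at their own pace and stop on an object; "force" is the grip in N (left out, the last holds). Time passes only in rows, so rows that do not move let the fingers close. It gives the time, the measured TCP pose, the force and the opening at its end, in the units of the state.
- r.observe(): the state, without advancing time (a new reading comes with each control period).
- r.grab_frame(name): name is "scene" or "top" or "wrist"; returns a dict with "image" (480x640x3 uint8, red, green, blue), "vfov" (degrees; the focal length in pixels is half the picture's height over the tangent of half this angle, whatever the lens; pixels are square), "cx", "cy" (the principal point, pixels), "position" and "attitude" of the camera in the world. Camera axes: x right, y down, z forward; pixel columns grow to the right and rows downward; lengths in m; the calibration is good to about 2 mm. A picture is of the moment at which its call begins. There is no depth.
- r.job_done(): hands the job in, once; it reports no verdict.
The state is a dict: "time": time; "joint_positions": joint angles; "qvel": joint speeds; "joint_torque": joint torques, N m; "tcp_pos": TCP position; "orientation": TCP orientation; "contact_force": force on the tool from outside, world axes, zero at the start; "moment": the same for the moment, N m; "finger_gap": finger opening in m.
Only numpy, scipy, OpenCV 4.12 (cv2) and the standard library are available. Lean on these libraries where they do the work, as an engineer would, in place of code of your own. Each camera call takes 0.05 s, during which the arm holds its last target. There are 200 camera calls.

### The job

These identical closed cases came back from loan and just one still has a magnifier inside: lift the cases in turn to feel which is the heavy one, lay it flat in the white charging dock with its orange latch towards the dock's orange mark, and once it is in, press the dock's green button fully down and let it go. Put all the empty cases on the blue mat, flat, right way up and not stacked, and leave everything else on the desk alone.

Things in the scene. Friction and masses are not known exactly. Their poses are not given: they have to be found in the camera images.
- case_1: closed black device case, one of up to five identical ones (None if absent), a box 130 mm long (its x) x 62 mm wide (its y) x 44 mm high (its z); origin at the centre of its underside, z up. An orange latch is on its +x short end, with an orange patch on the lid above it. Empty it weighs about 0.2 kg; exactly one case on the desk, outwardly the same, has a magnifier inside and weighs 0.52 to 0.72 kg in all. The lid does not open
- case_1_latch (a point): the orange latch of case_1: middle of its +x short end, 65 mm from the case's centre, 30 mm above its underside
- case_2: closed black device case, one of up to five identical ones (None if absent), a box 130 mm long (its x) x 62 mm wide (its y) x 44 mm high (its z); origin at the centre of its underside, z up. An orange latch is on its +x short end, with an orange patch on the lid above it. Empty it weighs about 0.2 kg; exactly one case on the desk, outwardly the same, has a magnifier inside and weighs 0.52 to 0.72 kg in all. The lid does not open
- case_2_latch (a point): the orange latch of case_2: middle of its +x short end, 65 mm from the case's centre, 30 mm above its underside
- case_3: closed black device case, one of up to five identical ones (None if absent), a box 130 mm long (its x) x 62 mm wide (its y) x 44 mm high (its z); origin at the centre of its underside, z up. An orange latch is on its +x short end, with an orange patch on the lid above it. Empty it weighs about 0.2 kg; exactly one case on the desk, outwardly the same, has a magnifier inside and weighs 0.52 to 0.72 kg in all. The lid does not open
- case_3_latch (a point): the orange latch of case_3: middle of its +x short end, 65 mm from the case's centre, 30 mm above its underside
- case_4: closed black device case, one of up to five identical ones (None if absent), a box 130 mm long (its x) x 62 mm wide (its y) x 44 mm high (its z); origin at the centre of its underside, z up. An orange latch is on its +x short end, with an orange patch on the lid above it. Empty it weighs about 0.2 kg; exactly one case on the desk, outwardly the same, has a magnifier inside and weighs 0.52 to 0.72 kg in all. The lid does not open
- case_4_latch (a point): the orange latch of case_4: middle of its +x short end, 65 mm from the case's centre, 30 mm above its underside
- case_5: closed black device case, one of up to five identical ones (None if absent), a box 130 mm long (its x) x 62 mm wide (its y) x 44 mm high (its z); origin at the centre of its underside, z up. An orange latch is on its +x short end, with an orange patch on the lid above it. Empty it weighs about 0.2 kg; exactly one case on the desk, outwardly the same, has a magnifier inside and weighs 0.52 to 0.72 kg in all. The lid does not open
- case_5_latch (a point): the orange latch of case_5: middle of its +x short end, 65 mm from the case's centre, 30 mm above its underside
- dock: white charging dock fixed to the desk, a shallow tray 160 mm (its x) x 92 mm (its y); origin at the centre of its underside, on the desk. Recess 146 x 78 mm, recess floor 8 mm and rim top 14 mm above the desk; a case lies in it lengthwise. The orange mark is at its +x short end
- dock_mark (a point): the orange mark: middle of the dock's +x short rim, 76.5 mm from the dock's centre; an orange strip lies on the rim and an orange patch on the desk outside it
- power (a joint): the dock's green push button, 0 = up, 0.006 m = fully down, springs back; fully down takes about 5 N downwards; works when pressed past 0.004 m
- power_top (a point): centre of the top of the green button (32 mm across), which stands beside the dock, 75 mm from the dock's centre on its +y long side; pressed straight down
- mat: blue returns mat, fixed, 310 mm (its x) x 240 mm (its y), 3 mm thick; origin at the centre of its underside. Four cases fit side by side, two by two, lengthwise along its x
- mug: blue mug, 78 mm across, 90 mm high, handle at its +y; bystander; origin at the centre of its underside
- mouse: grey computer mouse, 105 (x) x 60 mm, 33 mm high; bystander; origin at the centre of its underside
- phone: black phone lying flat, 70 (x) x 145 (y) x 9 mm; bystander; origin at the centre of its underside
- stapler: red and grey stapler, 130 (x) x 36 mm, 39 mm high; bystander; origin at the centre of its underside
Not all that is in view belongs to the job. What is shaped like the case_2 but red or yellow is not meant.

How it is judged:
On the way, in this order (a step that is already met when the one before it is completed fails the run):
1. the heavy case lies in the dock, latch towards the mark (((horizontal distance between case_1 and dock below 0.02 m and z of case_1 in the frame of dock below 0.012 m and angle between case_1's own z axis and vertical below 0.08 rad and angle between the x axis of case_1 and the x axis of dock, either way round below 0.2 rad and x of case_1_latch in the frame of dock above 0.04 m and contact force between case_1 and dock above 3.7 N) or (horizontal distance between case_2 and dock below 0.02 m and z of case_2 in the frame of dock below 0.012 m and angle between case_2's own z axis and vertical below 0.08 rad and angle between the x axis of case_2 and the x axis of dock, either way round below 0.2 rad and x of case_2_latch in the frame of dock above 0.04 m and contact force between case_2 and dock above 3.7 N) or (horizontal distance between case_3 and dock below 0.02 m and z of case_3 in the frame of dock below 0.012 m and angle between case_3's own z axis and vertical below 0.08 rad and angle between the x axis of case_3 and the x axis of dock, either way round below 0.2 rad and x of case_3_latch in the frame of dock above 0.04 m and contact force between case_3 and dock above 3.7 N) or (horizontal distance between case_4 and dock below 0.02 m and z of case_4 in the frame of dock below 0.012 m and angle between case_4's own z axis and vertical below 0.08 rad and angle between the x axis of case_4 and the x axis of dock, either way round below 0.2 rad and x of case_4_latch in the frame of dock above 0.04 m and contact force between case_4 and dock above 3.7 N) or (horizontal distance between case_5 and dock below 0.02 m and z of case_5 in the frame of dock below 0.012 m and angle between case_5's own z axis and vertical below 0.08 rad and angle between the x axis of case_5 and the x axis of dock, either way round below 0.2 rad and x of case_5_latch in the frame of dock above 0.04 m and contact force between case_5 and dock above 3.7 N))), for 0.3 s.
2. with the heavy case in the dock, the green button is pressed down (((horizontal distance between case_1 and dock below 0.02 m and z of case_1 in the frame of dock below 0.012 m and angle between case_1's own z axis and vertical below 0.08 rad and angle between the x axis of case_1 and the x axis of dock, either way round below 0.2 rad and x of case_1_latch in the frame of dock above 0.04 m and contact force between case_1 and dock above 3.7 N) or (horizontal distance between case_2 and dock below 0.02 m and z of case_2 in the frame of dock below 0.012 m and angle between case_2's own z axis and vertical below 0.08 rad and angle between the x axis of case_2 and the x axis of dock, either way round below 0.2 rad and x of case_2_latch in the frame of dock above 0.04 m and contact force between case_2 and dock above 3.7 N) or (horizontal distance between case_3 and dock below 0.02 m and z of case_3 in the frame of dock below 0.012 m and angle between case_3's own z axis and vertical below 0.08 rad and angle between the x axis of case_3 and the x axis of dock, either way round below 0.2 rad and x of case_3_latch in the frame of dock above 0.04 m and contact force between case_3 and dock above 3.7 N) or (horizontal distance between case_4 and dock below 0.02 m and z of case_4 in the frame of dock below 0.012 m and angle between case_4's own z axis and vertical below 0.08 rad and angle between the x axis of case_4 and the x axis of dock, either way round below 0.2 rad and x of case_4_latch in the frame of dock above 0.04 m and contact force between case_4 and dock above 3.7 N) or (horizontal distance between case_5 and dock below 0.02 m and z of case_5 in the frame of dock below 0.012 m and angle between case_5's own z axis and vertical below 0.08 rad and angle between the x axis of case_5 and the x axis of dock, either way round below 0.2 rad and x of case_5_latch in the frame of dock above 0.04 m and contact force between case_5 and dock above 3.7 N)) and value of joint power above 0.004 m).
At the end, for the whole second after the job is handed in: The heavy case (over 3.7 N on the dock) lies flat in the dock: centres within 20 mm, lengths within 0.2 rad, latch at the mark's end. All other cases lie flat, upright and unstacked, centred over the blue mat's area. Button up again, cases at rest (((horizontal distance between case_1 and dock below 0.02 m and z of case_1 in the frame of dock below 0.012 m and angle between case_1's own z axis and vertical below 0.08 rad and angle between the x axis of case_1 and the x axis of dock, either way round below 0.2 rad and x of case_1_latch in the frame of dock above 0.04 m and contact force between case_1 and dock above 3.7 N) or (horizontal distance between case_2 and dock below 0.02 m and z of case_2 in the frame of dock below 0.012 m and angle between case_2's own z axis and vertical below 0.08 rad and angle between the x axis of case_2 and the x axis of dock, either way round below 0.2 rad and x of case_2_latch in the frame of dock above 0.04 m and contact force between case_2 and dock above 3.7 N) or (horizontal distance between case_3 and dock below 0.02 m and z of case_3 in the frame of dock below 0.012 m and angle between case_3's own z axis and vertical below 0.08 rad and angle between the x axis of case_3 and the x axis of dock, either way round below 0.2 rad and x of case_3_latch in the frame of dock above 0.04 m and contact force between case_3 and dock above 3.7 N) or (horizontal distance between case_4 and dock below 0.02 m and z of case_4 in the frame of dock below 0.012 m and angle between case_4's own z axis and vertical below 0.08 rad and angle between the x axis of case_4 and the x axis of dock, either way round below 0.2 rad and x of case_4_latch in the frame of dock above 0.04 m and contact force between case_4 and dock above 3.7 N) or (horizontal distance between case_5 and dock below 0.02 m and z of case_5 in the frame of dock below 0.012 m and angle between case_5's own z axis and vertical below 0.08 rad and angle between the x axis of case_5 and the x axis of dock, either way round below 0.2 rad and x of case_5_latch in the frame of dock above 0.04 m and contact force between case_5 and dock above 3.7 N)) and ((horizontal distance between case_1 and dock below 0.02 m and z of case_1 in the frame of dock below 0.012 m and angle between case_1's own z axis and vertical below 0.08 rad and angle between the x axis of case_1 and the x axis of dock, either way round below 0.2 rad and x of case_1_latch in the frame of dock above 0.04 m and contact force between case_1 and dock above 3.7 N) or (angle between case_1's own z axis and vertical below 0.1 rad and z of case_1 in the frame of mat below 0.008 m and height (world z) of case_1 above 0.0015 m and x of case_1 in the frame of mat between -0.155 and 0.155 m and y of case_1 in the frame of mat between -0.12 and 0.12 m)) and ((horizontal distance between case_2 and dock below 0.02 m and z of case_2 in the frame of dock below 0.012 m and angle between case_2's own z axis and vertical below 0.08 rad and angle between the x axis of case_2 and the x axis of dock, either way round below 0.2 rad and x of case_2_latch in the frame of dock above 0.04 m and contact force between case_2 and dock above 3.7 N) or (angle between case_2's own z axis and vertical below 0.1 rad and z of case_2 in the frame of mat below 0.008 m and height (world z) of case_2 above 0.0015 m and x of case_2 in the frame of mat between -0.155 and 0.155 m and y of case_2 in the frame of mat between -0.12 and 0.12 m)) and ((horizontal distance between case_3 and dock below 0.02 m and z of case_3 in the frame of dock below 0.012 m and angle between case_3's own z axis and vertical below 0.08 rad and angle between the x axis of case_3 and the x axis of dock, either way round below 0.2 rad and x of case_3_latch in the frame of dock above 0.04 m and contact force between case_3 and dock above 3.7 N) or (angle between case_3's own z axis and vertical below 0.1 rad and z of case_3 in the frame of mat below 0.008 m and height (world z) of case_3 above 0.0015 m and x of case_3 in the frame of mat between -0.155 and 0.155 m and y of case_3 in the frame of mat between -0.12 and 0.12 m)) and ((horizontal distance between case_4 and dock below 0.02 m and z of case_4 in the frame of dock below 0.012 m and angle between case_4's own z axis and vertical below 0.08 rad and angle between the x axis of case_4 and the x axis of dock, either way round below 0.2 rad and x of case_4_latch in the frame of dock above 0.04 m and contact force between case_4 and dock above 3.7 N) or (angle between case_4's own z axis and vertical below 0.1 rad and z of case_4 in the frame of mat below 0.008 m and height (world z) of case_4 above 0.0015 m and x of case_4 in the frame of mat between -0.155 and 0.155 m and y of case_4 in the frame of mat between -0.12 and 0.12 m)) and ((horizontal distance between case_5 and dock below 0.02 m and z of case_5 in the frame of dock below 0.012 m and angle between case_5's own z axis and vertical below 0.08 rad and angle between the x axis of case_5 and the x axis of dock, either way round below 0.2 rad and x of case_5_latch in the frame of dock above 0.04 m and contact force between case_5 and dock above 3.7 N) or (angle between case_5's own z axis and vertical below 0.1 rad and z of case_5 in the frame of mat below 0.008 m and height (world z) of case_5 above 0.0015 m and x of case_5 in the frame of mat between -0.155 and 0.155 m and y of case_5 in the frame of mat between -0.12 and 0.12 m)) and linear speed of each of case_1, case_2, case_3, case_4, case_5 below 0.02 m/s and value of joint power below 0.003 m); the robot touches nothing.
It fails at once if a bystander (mug, mouse, phone or stapler) is pushed more than 50 mm from its place (distance of any of mug, mouse, phone, stapler from where it was at the start of the episode above 0.05 m).
Of case_2, case_4 only 1 to 2 are there at a start; the rules pass over those that are not, and their reading is None.
Of magnifier_a, magnifier_b, magnifier_c only 1 to 1 are there at a start; the rules pass over those that are not, and their reading is None.
At some moment in a run one of case_1, case_2, case_3, case_4, case_5 may be knocked a few centimetres aside while the robot is not near it.
Once in a run the grip may slacken for a moment while it holds something.
It also fails if it takes over 210 s, if anything falls off the work surface, if the arm or the gripper's body presses on something with over 40 N, if the wrist force passes 120 N, or if a joint passes its speed limit or range.

## Working session

There is one attempt and no reset: what is moved stays moved. The work goes in short steps, Python scripts to look and compute and a tool call to move; the robot and the scene stay as the last step left them, time stands still between calls to the robot, and variables do not carry over. Pictures are saved under pics/ and viewed, about 12 in all and at most 16, crops included, and the job is handed in when it is done.

Besides the shell and the picture viewer there is one more tool, called after "Emit:" by a JSON object that holds its "op" and its "data", one argument or row to a line. servo_tool: Moves the arm, as the interface text tells. Its arguments: {"type":"object","properties":{"linear":{"type":"array","items":{"type":"array","items":{"type":"number"}}},"rot":{"type":"array","items":{"type":"array","items":{"type":"number"}}},"jaw":{"type":"array","items":{"type":"number"}},"force":{"type":"number"}},"required":["linear","rot","jaw"]}

```bash
mkdir -p pics
cat > h.py <<'E'
import numpy as np, cv2
from scipy.spatial.transform import Rotation as R
from rig import r
def cast(f,uv,z):
    uv=np.atleast_2d(np.array(uv,float)); fl=240/np.tan(np.radians(f["vfov"])/2)
    d=np.c_[(uv[:,0]-f["cx"])/fl,(uv[:,1]-f["cy"])/fl,np.ones(len(uv))]
    a=np.array(f["attitude"]); M=R.from_quat(a).as_matrix() if a.size==4 else a.reshape(3,3)
    d=d@M.T; p=np.array(f["position"]); return p+d*((z-p[2])/d[:,2])[:,None]
def grab(n,name=None):
    f=r.grab_frame(n)
    if name: cv2.imwrite(f"pics/{name}.png",cv2.cvtColor(f["image"],cv2.COLOR_RGB2BGR))
    return f
E
python3 - <<'E'
from h import *
for n in("scene","top"):
    f=grab(n,n+"0"); print(n,{k:v for k,v in f.items() if k!="image"})
print(r.observe())
E
```

```text
scene {'vfov': 50.29687156833717, 'cx': 315.39129062159674, 'cy': 233.06088576569095, 'position': array([ 1.35538764, -0.18208655,  0.90620909]), 'attitude': array([ 0.68451042,  0.61023919, -0.26619502, -0.29697447])}
top {'vfov': 44.833724777233165, 'cx': 330.07568044585986, 'cy': 235.64040341769132, 'position': array([ 0.32656102, -0.08530897,  1.18770402]), 'attitude': array([ 0.71509641, -0.69647679,  0.04427956, -0.03995655])}
{'time': 0.1, 'joint_positions': array([ 1.10077334,  0.53708561, -0.00439559,  1.53871718,  0.00260196,
        1.06730689, -0.07120675]), 'qvel': array([-1.43817752e-03, -2.80477527e-03, -7.51303157e-04, -2.72321628e-03,
       -1.14389731e-03,  8.72198115e-06,  5.78772844e-05]), 'joint_torque': array([ 3.91150767e-03, -5.72069979e+01,  9.93645228e-01, -2.52229947e+01,
       -5.63617819e-02,  1.34841309e-02,  3.11859833e-05]), 'tcp_pos': array([ 0.25516605, -0.59724691,  0.23795249]), 'orientation': array([ 9.79681865e-01,  2.00556406e-01, -2.17445525e-04, -7.23870197e-04]), 'contact_force': array([-0.21046986, -0.0059171 ,  0.7261521 ]), 'moment': array([ 0.00935325, -0.04933614, -0.02193652]), 'finger_gap': 0.08797559436212236}
```

View pics/top0.png

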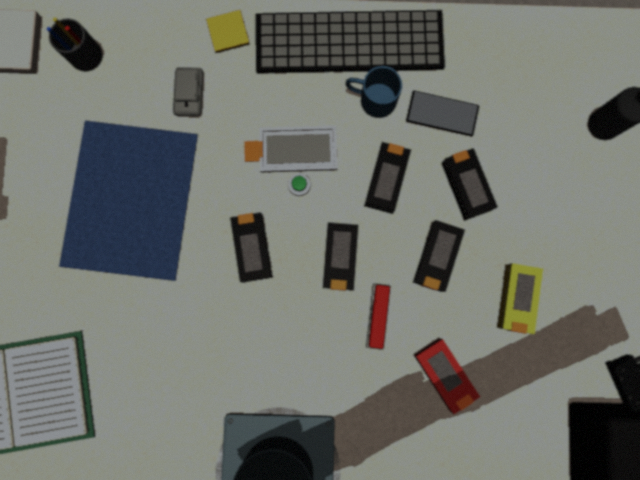

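View pics/scene0.png

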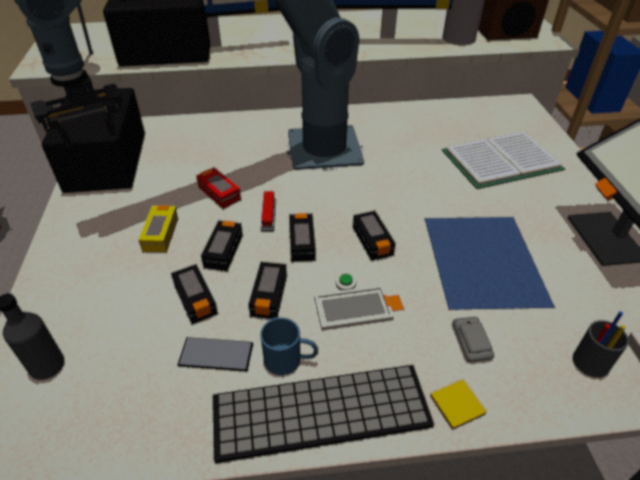

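Five black cases can be seen. In the top picture they are near (251,247), (341,256), (388,177), (440,256) and (470,184). The dock is at (298,150) with its orange mark on the left, the button at (299,184) and the mat at about (130,200). Next I'll measure them.

```bash
cat >> h.py <<'E'
def cases(f):
    im=f["image"]; hsv=cv2.cvtColor(im,cv2.COLOR_RGB2HSV)
    dark=((hsv[...,2]<75)).astype(np.uint8)
    org=cv2.inRange(hsv,(8,150,120),(20,255,255))
    m=cv2.morphologyEx(dark|(org>0).astype(np.uint8),cv2.MORPH_OPEN,np.ones((3,3)))
    out=[]
    for c in cv2.findContours(m,cv2.RETR_EXTERNAL,cv2.CHAIN_APPROX_NONE)[0]:
        if not 800<cv2.contourArea(c)<4500: continue
        rc=cv2.minAreaRect(c); b=cast(f,cv2.boxPoints(rc),0.022)[:,:2]
        k=np.zeros_like(m); cv2.drawContours(k,[c],-1,1,-1)
        ys,xs=np.nonzero((org>0)&(k>0))
        if len(xs)<25: continue
        if len(xs)>1: o=cast(f,[xs.mean(),ys.mean()],0.042)[0,:2]
        e1,e2=b[1]-b[0],b[2]-b[1]; L=sorted([np.linalg.norm(e1),np.linalg.norm(e2)])
        if not(.10<L[1]<.17 and .045<L[0]<.1): continue
        a=e1 if np.linalg.norm(e1)>np.linalg.norm(e2) else e2
        ct=b.mean(0); a=a*np.sign(a@(o-ct)); out.append((ct.round(4),round(np.degrees(np.arctan2(a[1],a[0])),1),np.round(L,3),np.round(rc[0])))
    return out
E
python3 - <<'E'
from h import *
f=grab("top")
for c in cases(f): print(*c)
hsv=cv2.cvtColor(f["image"],cv2.COLOR_RGB2HSV)
def blobs(n,m,z,amin):
    for c in cv2.findContours(m,cv2.RETR_EXTERNAL,cv2.CHAIN_APPROX_NONE)[0]:
        if cv2.contourArea(c)<amin: continue
        rc=cv2.minAreaRect(c); b=cast(f,cv2.boxPoints(rc),z)[:,:2]
        print(n,rc[0],"c",b.mean(0).round(4),"e",(b[1]-b[0]).round(4),(b[2]-b[1]).round(4))
blobs("blue",cv2.inRange(hsv,(105,120,40),(125,255,255)),0.003,3000)
blobs("green",cv2.inRange(hsv,(50,120,60),(80,255,255)),0.02,60)
blobs("orange",cv2.inRange(hsv,(8,150,120),(20,255,255)),0.0,50)
# recess: grey inside dock window
w=np.zeros((480,640),np.uint8); w[120:182,255:345]=1
g=((hsv[...,2]<140)&(w>0)).astype(np.uint8)
blobs("recess",g,0.008,1500)
print(hsv[150,298],hsv[133,298],hsv[250,200],hsv[256,341],hsv[240,325])
E
```

```text
[ 0.5808 -0.3707] 21.4 [0.075 0.134] [469. 184.]
blue (128.10366821289062, 200.01571655273438) c [0.5336 0.3271] e [ 0.3069 -0.0214] [-0.0301 -0.2378]
green (299.0, 183.0) c [ 0.5731 -0.0244] e [ 0.0007 -0.0245] [-0.0249 -0.0008]
orange (518.9864501953125, 327.0810852050781) c [ 0.2929 -0.4776] e [ 0.016  -0.0029] [-0.0041 -0.0296]
orange (338.0, 284.5) c [ 0.3692 -0.1095] e [ 0.0006 -0.0244] [-0.0142 -0.0003]
orange (431.550048828125, 282.8499755859375) c [ 0.3775 -0.3001] e [ 0.0148 -0.0048] [-0.0077 -0.0252]
orange (245.30770874023438, 218.03846740722656) c [0.5007 0.0849] e [ 0.0059 -0.0255] [-0.0139 -0.0034]
orange (460.45001220703125, 155.84999084472656) c [ 0.6444 -0.3593] e [ 0.0091 -0.0246] [-0.014  -0.0046]
orange (395.3529968261719, 148.58824157714844) c [ 0.6562 -0.2227] e [ 0.0143 -0.0033] [-0.0059 -0.0258]
orange (253.0, 151.0) c [0.6427 0.0749] e [ 0.0009 -0.0335] [-0.0385 -0.0015]
recess (295.04730224609375, 146.46621704101562) c [ 0.6528 -0.0131] e [ 0.0104 -0.1688] [-0.0788 -0.0044]
[30 19 93] [103  13 142] [ 42  18 144] [13 24 74] [ 43  21 109]
```

Run:
```python
from h import *
f=grab("top")
hsv=cv2.cvtColor(f["image"],cv2.COLOR_RGB2HSV); V=hsv[...,2]
print(V[245:250:2,225:280:3]); print(V[256,320:362:3])
for n,t in(("dark",60),):
  for t in (45,60,75):
    m=(V<t).astype(np.uint8)
    for c in cv2.findContours(m,cv2.RETR_EXTERNAL,cv2.CHAIN_APPROX_NONE)[0]:
        rc=cv2.minAreaRect(c)
        if 1000<cv2.contourArea(cv2.convexHull(c))<6000: print(t,np.round(rc[0]),np.round(rc[1]),rc[2],cv2.contourArea(c))
# dock scale-up crop
cr=f["image"][110:215,225:355]; cr=cv2.convertScaleAbs(cv2.resize(cr,None,fx=6,fy=5.6,interpolation=cv2.INTER_NEAREST),alpha=1.3)
cv2.imwrite("pics/dock.png",cv2.cvtColor(cr,cv2.COLOR_RGB2BGR))
print(V[125:180:1,298].tolist()); print(V[150,240:345].tolist())
print(hsv[150,258:264].tolist(), hsv[150,334:340].tolist())
```

```text
[[142 141 141  79  16  34  74  73  74  71  74  59  20  20  61 142 143 143
  143]
 [143 143 143  95  19  31  76  76  72  72  75  59  18  20  50 140 143 142
  144]
 [143 144 144 106  18  24  69  73  68  74  70  61  19  18  51 142 143 142
  139]]
[142 133  33  23  58  74  72  73  74  72  31  23 101 143]
45 [284. 449.] [ 60. 100.] 90.0 4503.0
45 [340. 256.] [29. 64.] 4.236394882202148 1593.5
45 [438. 256.] [32. 65.] 17.592424392700195 1803.0
45 [251. 247.] [65. 31.] 81.02737426757812 1766.0
45 [468. 184.] [64. 34.] 67.89054870605469 1939.0
45 [387. 178.] [29. 65.] 14.931418418884277 1652.5
45 [435. 124.] [72. 27.] 34.79602813720703 36.5
45 [617. 114.] [34. 64.] 59.03623962402344 1682.5
45 [76. 45.] [59. 33.] 45.0 1656.0
45 [31. 51.] [30. 66.] 33.92979431152344 166.5
60 [284. 448.] [ 62. 103.] 90.0 4733.5
60 [340. 256.] [30. 65.] 4.236394882202148 1680.0
60 [438. 255.] [33. 65.] 17.52556800842285 1881.5
60 [251. 247.] [65. 32.] 80.96051788330078 1858.5
60 [469. 184.] [65. 35.] 68.19859313964844 2017.0
60 [387. 178.] [30. 66.] 15.255120277404785 1728.0
60 [442. 114.] [68. 31.] 13.392498016
[... 773 characters left out ...]
4, 82, 89, 117, 135, 136, 120, 106, 101, 102, 102]
[143, 143, 142, 139, 136, 135, 134, 134, 133, 135, 134, 132, 132, 131, 134, 135, 132, 135, 130, 129, 133, 129, 123, 122, 134, 137, 121, 102, 91, 91, 92, 92, 93, 92, 94, 92, 91, 93, 92, 93, 92, 93, 94, 93, 91, 91, 94, 94, 93, 93, 92, 90, 92, 94, 92, 92, 91, 90, 90, 88, 91, 90, 92, 91, 94, 91, 92, 90, 92, 95, 91, 92, 95, 91, 95, 92, 92, 93, 93, 94, 92, 91, 91, 93, 92, 93, 93, 93, 96, 106, 123, 141, 146, 147, 147, 143, 132, 133, 137, 143, 143, 144, 146, 144, 142]
[[15, 190, 130], [15, 184, 129], [15, 174, 133], [14, 162, 129], [13, 100, 123], [9, 21, 122]] [[107, 12, 147], [108, 9, 143], [90, 6, 132], [45, 8, 133], [39, 13, 137], [47, 16, 143]]
```

```bash
sed -i 's/    m=cv2.morphologyEx.*/    m=dark|(org>0).astype(np.uint8)/' h.py
python3 - <<'E'
from h import *
f=grab("top")
for c in cases(f): print(*c)
V=cv2.cvtColor(f["image"],cv2.COLOR_RGB2GRAY).astype(float)
def cross(v,t,off):
    i=np.nonzero((v[:-1]>=t)!=(v[1:]>=t))[0]; i=i[0]; return off+i+(t-v[i])/(v[i+1]-v[i])
t=115
# inner recess edges
up=[(c,cross(V[150:130:-1,c],t,0)) for c in range(275,325,5)]; up=np.array([(c,150-d) for c,d in up])
dn=np.array([(c,cross(V[150:170,c],t,150)) for c in range(275,325,5)])
lf=np.array([(300-cross(V[rr,300:250:-1],105,0),rr) for rr in range(139,160,3)])
rt=np.array([(cross(V[rr,300:345],t,300),rr) for rr in range(139,160,3)])
for n,a in(("up",up),("dn",dn),("lf",lf),("rt",rt)):
    for z in(.014,.008):
        p=cast(f,a,z)[:,:2]; l=cv2.fitLine(p.astype(np.float32),cv2.DIST_HUBER,0,.01,.01).ravel(); print(n,z,p.mean(0).round(4),l[:2].round(3))
E
```

```text
up 0.014 [ 0.677  -0.0176] [ 0.056 -0.998]
up 0.008 [ 0.6788 -0.0173] [ 0.056 -0.998]
dn 0.014 [ 0.6168 -0.0196] [ 0.06  -0.998]
dn 0.008 [ 0.6183 -0.0193] [ 0.06  -0.998]
lf 0.014 [0.6461 0.0449] [0.999 0.051]
lf 0.008 [0.6478 0.0456] [0.999 0.051]
rt 0.014 [ 0.6498 -0.0848] [0.998 0.066]
rt 0.008 [ 0.6514 -0.0848] [0.998 0.066]
```

View pics/dock.png

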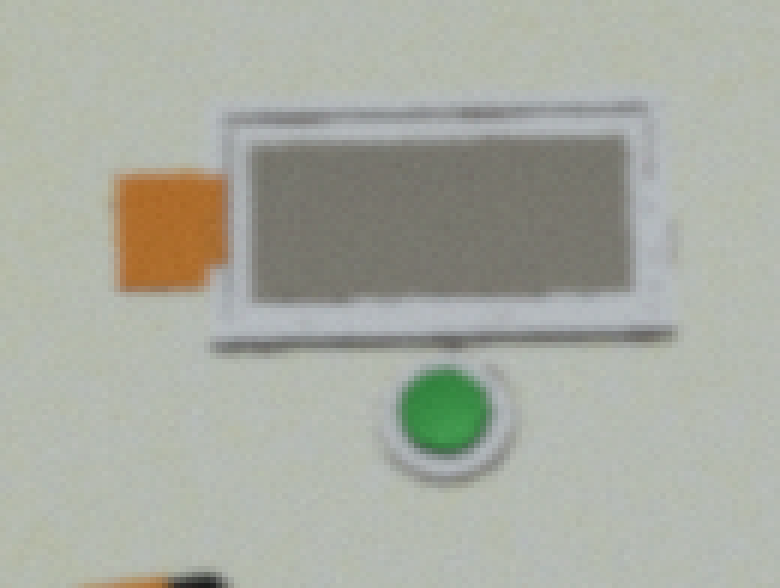

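```bash
sed -i 's/hsv\[...,2\]<75)/hsv[...,2]<85)/; s/^    if name: cv2/    f["image"]=f["image"].copy()\n    if name: cv2/' h.py
python3 - <<'E'
from h import *
f=grab("top")
im=f["image"]; hsv=cv2.cvtColor(im,cv2.COLOR_RGB2HSV)
org=cv2.inRange(hsv,(8,150,120),(20,255,255)); m=((hsv[...,2]<85)|(org>0)).astype(np.uint8)
for c in cv2.findContours(m,cv2.RETR_EXTERNAL,cv2.CHAIN_APPROX_NONE)[0]:
    if cv2.contourArea(c)<800: continue
    rc=cv2.minAreaRect(c);k=np.zeros_like(m); cv2.drawContours(k,[c],-1,1,-1)
    print(np.round(rc[0]),np.round(rc[1]),cv2.contourArea(c),((org>0)&(k>0)).sum())
for c in cases(f): print(*c)
E
```

```text
[302. 446.] [ 66. 161.] 7929.5 0
[603. 416.] [125.  71.] 6684.5 0
[433. 394.] [ 63. 104.] 2781.0 0
[ 41. 392.] [111.  96.] 1176.5 0
[568. 341.] [44. 63.] 1169.5 0
[340. 256.] [31. 66.] 1877.5 101
[438. 256.] [34. 67.] 2106.0 99
[251. 247.] [67. 33.] 2064.5 92
[469. 184.] [66. 36.] 2239.5 88
[387. 178.] [31. 67.] 1957.5 87
[129. 200.] [116. 151.] 16583.0 0
[442. 113.] [69. 32.] 2120.0 0
[617. 115.] [36. 65.] 1805.5 0
[188.  92.] [29. 49.] 1307.5 0
[75. 44.] [62. 35.] 1823.5 0
[350.  64.] [107. 189.] 12889.5 0
[ 0.4259 -0.1121] 177.2 [0.063 0.133] [340. 256.]
[ 0.4323 -0.3097] 163.2 [0.069 0.136] [438. 256.]
[0.439  0.0679] 11.1 [0.067 0.135] [251. 247.]
[ 0.5809 -0.3706] 21.4 [0.076 0.135] [469. 184.]
[ 0.5893 -0.2045] -14.1 [0.063 0.14 ] [387. 178.]
```

Emit:
{"op": "servo_tool", "data": {
  "linear": [
    [3.2, 2.2, 0],
    [3.2, 2.2, 0],
    [3.3, 2.3, 0],
    [3.3, 2.3, 0],
    [3.3, 2.3, 0],
    [3.3, 2.3, 0],
    [3.3, 2.3, 0],
    [3.3, 2.3, 0],
    [3.2, 2.2, 0],
    [3.2, 2.2, 0],
    [0, 0, 0],
    [0, 0, 0]
  ],
  "rot": [
    [0, 0, -1],
    [0, 0, 0],
    [0, 0, 0],
    [0, 0, 0],
    [0, 0, 0],
    [0, 0, 0],
    [0, 0, 0],
    [0, 0, 0],
    [0, 0, 0],
    [0, 0, 0],
    [0, 0, 0],
    [0, 0, 0]
  ],
  "jaw": [8.8, 8.8, 8.8, 8.8, 8.8, 8.8, 8.8, 8.8, 8.8, 8.8, 8.8, 8.8],
  "force": 25
}}

```text
time: 1.5
tcp_pos: [0.5819, -0.3709, 0.2383]
orientation: [0.981, 0.193, -0.0, -0.0]
contact_force: [0.2, -0.3, -0.1]
finger_gap: 0.0878
```

Run:
```python
from h import *
f=grab("wrist","w1"); o=r.observe(); print(o["time"],o["tcp_pos"],np.degrees(2*np.arctan2(o["orientation"][1],o["orientation"][0])),o["contact_force"])
print({k:v for k,v in f.items() if k!="image"})
```

```text
1.55 [ 0.58067033 -0.3724055   0.23845275] 22.117578106644793 [-0.91413217 -0.25759326  0.71900686]
{'vfov': 71.05818048630508, 'cx': 320.92304452979874, 'cy': 237.09494325501768, 'position': array([ 0.65185846, -0.34349214,  0.38406676]), 'attitude': array([ 0.82130256, -0.55112189, -0.0824606 ,  0.1221762 ])}
```

View pics/w1.png

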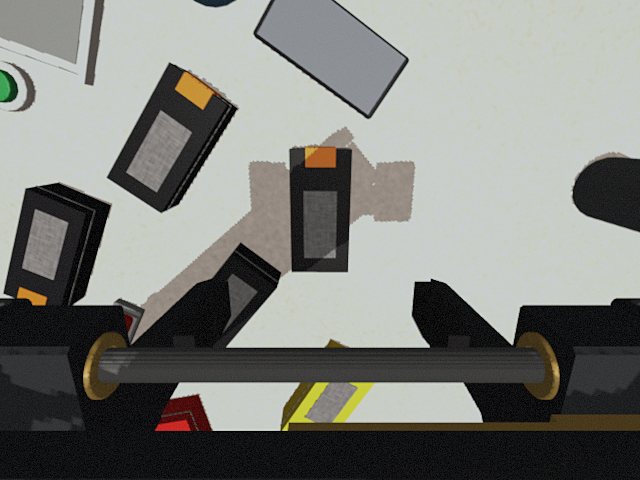

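The wrist picture shows case D between the fingers: lid centre about (320,210), lined up with the jaws. I'll go down and grip it.

Emit:
{"op": "servo_tool", "data": {
  "linear": [
    [0, 0, -4],
    [0, 0, -4],
    [0, 0, -4],
    [0, 0, -4],
    [0, 0, -3],
    [0, 0, -2],
    [0, 0, -1.3],
    [0, 0, 0],
    [0, 0, 0],
    [0, 0, 0],
    [0, 0, 0],
    [0, 0, 0]
  ],
  "rot": [
    [0, 0, 0],
    [0, 0, 0],
    [0, 0, 0],
    [0, 0, 0],
    [0, 0, 0],
    [0, 0, 0],
    [0, 0, 0],
    [0, 0, 0],
    [0, 0, 0],
    [0, 0, 0],
    [0, 0, 0],
    [0, 0, 0]
  ],
  "jaw": [8.8, 8.8, 8.8, 8.8, 8.8, 8.8, 8.8, 8.8, 5, 5, 5, 5],
  "force": 30
}}

```text
time: 2.75
tcp_pos: [0.582, -0.3714, 0.0169]
orientation: [0.981, 0.192, 0.0, 0.0]
contact_force: [-1.5, 2.1, 5.5]
finger_gap: 0.0616
```

Emit:
{"op": "servo_tool", "data": {
  "linear": [
    [0, 0, 0],
    [0, 0, 1],
    [0, 0, 2],
    [0, 0, 3],
    [0, 0, 3],
    [0, 0, 2],
    [0, 0, 0],
    [0, 0, 0],
    [0, 0, 0]
  ],
  "rot": [
    [0, 0, 0],
    [0, 0, 0],
    [0, 0, 0],
    [0, 0, 0],
    [0, 0, 0],
    [0, 0, 0],
    [0, 0, 0],
    [0, 0, 0],
    [0, 0, 0]
  ],
  "jaw": [5, 5, 5, 5, 5, 5, 5, 5, 5]
}}

```text
time: 3.65
tcp_pos: [0.5804, -0.3712, 0.1244]
orientation: [0.981, 0.192, -0.001, -0.001]
contact_force: [-1.1, -0.4, -2.6]
finger_gap: 0.0616
```

```bash
cat >> h.py <<'E'
def st():
    o=r.observe(); q=o["orientation"]
    print("t",round(o["time"],2),"tcp",o["tcp_pos"].round(4),"psi",round(np.degrees(2*np.arctan2(q[1],q[0])),1),"F",o["contact_force"].round(2),"gap",round(o["finger_gap"],4),"q7",o["joint_positions"][6].round(2))
E
python3 - <<'E'
from h import *
st()
for c in cases(grab("top")): print(*c)
st()
E
```

```text
t 3.65 tcp [ 0.5804 -0.3712  0.1244] psi 22.1 F [-1.12 -0.4  -2.64] gap 0.0616 q7 -0.72
[ 0.4261 -0.1118] 177.5 [0.061 0.131] [340. 256.]
[0.4395 0.0677] 10.8 [0.066 0.133] [251. 247.]
[ 0.5897 -0.2045] -13.9 [0.062 0.139] [387. 177.]
t 3.7 tcp [ 0.5804 -0.3712  0.1242] psi 22.1 F [-0.18  0.02 -2.45] gap 0.0621 q7 -0.72
```

Case D pulls about 2.5 N, so it is empty. I'll carry it to the far-left cell of the mat.

Emit:
{"op": "servo_tool", "data": {
  "linear": [
    [0.2, 2, 0],
    [0.2, 4, 0],
    [0.2, 4.5, 0],
    [0.3, 4.5, 0],
    [0.3, 4.5, 0],
    [0.3, 4.5, 0],
    [0.3, 4.5, 0],
    [0.3, 4.5, 0],
    [0.3, 4.5, 0],
    [0.2, 4.5, 0],
    [0.2, 4.5, 0],
    [0.2, 4.5, 0]
  ],
  "rot": [
    [0, 0, -2],
    [0, 0, -2],
    [0, 0, -2],
    [0, 0, -2],
    [0, 0, -2],
    [0, 0, -2],
    [0, 0, -2],
    [0, 0, -2],
    [0, 0, -2],
    [0, 0, -2],
    [0, 0, -2],
    [0, 0, -2]
  ],
  "jaw": [5, 5, 5, 5, 5, 5, 5, 5, 5, 5, 5, 5]
}}

```text
time: 4.9
tcp_pos: [0.6106, 0.1399, 0.1246]
orientation: [1.0, -0.017, -0.001, 0.0]
contact_force: [0.8, 0.6, -1.8]
finger_gap: 0.0616
```

Emit:
{"op": "servo_tool", "data": {
  "linear": [
    [0.2, 4.5, 0],
    [0.2, 4.5, 0],
    [0.2, 4.5, 0],
    [0.2, 4, 0],
    [0.2, 4, 0],
    [0, 2.6, 0],
    [0, 0, 0],
    [0, 0, 0],
    [0, 0, 0]
  ],
  "rot": [
    [0, 0, -2],
    [0, 0, -2],
    [0, 0, 0],
    [0, 0, 0],
    [0, 0, 0],
    [0, 0, 0],
    [0, 0, 0],
    [0, 0, 0],
    [0, 0, 0]
  ],
  "jaw": [5, 5, 5, 5, 5, 5, 5, 5, 5]
}}

```text
time: 5.8
tcp_pos: [0.6216, 0.3771, 0.1248]
orientation: [0.999, -0.052, -0.0, 0.001]
contact_force: [0.6, -0.7, -1.8]
finger_gap: 0.0617
```

Run:
```python
from h import *
st()
```

```text
t 5.8 tcp [0.6216 0.3771 0.1248] psi -6.0 F [ 0.63 -0.71 -1.84] gap 0.0617 q7 -2.26
```

Emit:
{"op": "servo_tool", "data": {
  "linear": [
    [0, 0, -3],
    [0, 0, -3],
    [0, 0, -2],
    [0, 0, -1],
    [0, 0, -0.8],
    [0, 0, -0.6],
    [0, 0, 0],
    [0, 0, 0],
    [0, 0, 0],
    [0, 0, 0],
    [0, 0, 0],
    [0, 0, 3]
  ],
  "rot": [
    [0, 0, 0],
    [0, 0, 0],
    [0, 0, 0],
    [0, 0, 0],
    [0, 0, 0],
    [0, 0, 0],
    [0, 0, 0],
    [0, 0, 0],
    [0, 0, 0],
    [0, 0, 0],
    [0, 0, 0],
    [0, 0, 0]
  ],
  "jaw": [5, 5, 5, 5, 5, 5, 5, 8, 8, 8, 8, 8]
}}

```text
time: 7.0
tcp_pos: [0.6185, 0.3776, 0.048]
orientation: [0.999, -0.051, -0.003, 0.002]
contact_force: [0.1, 1.1, 0.1]
finger_gap: 0.08
```

Emit:
{"op": "servo_tool", "data": {
  "linear": [
    [0, 0, 4],
    [0, 0, 4],
    [0, -3, 2],
    [-0.5, -4, 0],
    [-1.5, -4, 0],
    [-2, -4, 0],
    [-2, -4, 0],
    [-3, -4, 0],
    [-3, -4, 0],
    [-3, -3, 0],
    [-3, -1, 0],
    [0, 0, 0]
  ],
  "rot": [
    [0, 0, 0],
    [0, 0, 0],
    [0, 0, 3],
    [0, 0, 4],
    [0, 0, 4],
    [0, 0, 4],
    [0, 0, 2],
    [0, 0, 0],
    [0, 0, 0],
    [0, 0, 0],
    [0, 0, 0],
    [0, 0, 0]
  ],
  "jaw": [8.8, 8.8, 8.8, 8.8, 8.8, 8.8, 8.8, 8.8, 8.8, 8.8, 8.8, 8.8]
}}

```text
time: 8.2
tcp_pos: [0.4374, 0.0669, 0.1516]
orientation: [0.995, 0.096, -0.002, 0.001]
contact_force: [0.8, 0.5, -0.5]
finger_gap: 0.0881
```

Run:
```python
from h import *
st()
for c in cases(grab("top","t2")): print(*c)
```

```text
t 8.2 tcp [0.4374 0.0669 0.1516] psi 11.0 F [ 0.77  0.55 -0.46] gap 0.0881 q7 -1.65
[ 0.426 -0.112] 177.2 [0.062 0.132] [340. 256.]
[ 0.432  -0.3097] 163.1 [0.068 0.134] [438. 256.]
[ 0.5896 -0.2044] -13.9 [0.062 0.139] [387. 177.]
[0.6187 0.3803] -5.7 [0.089 0.146] [102. 156.]
```

View pics/t2.png

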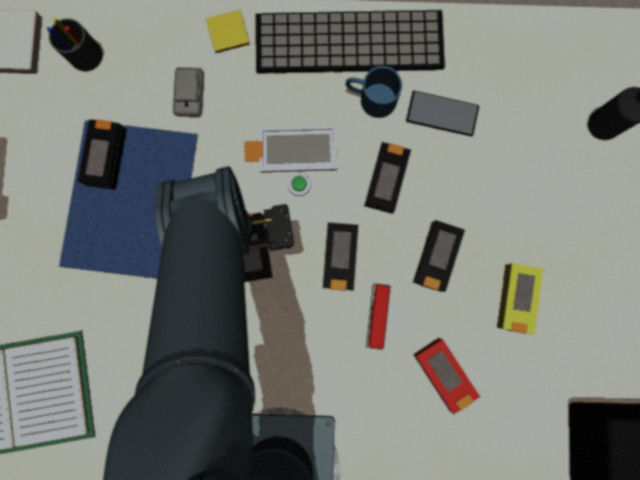

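Case D is on the mat at (102,156). The gripper is now over case C, which is partly hidden but hasn't moved.

Emit:
{"op": "servo_tool", "data": {
  "linear": [
    [0, 0, -4],
    [0, 0, -4],
    [0, 0, -3],
    [0, 0, -2],
    [0, 0, -0.5],
    [0, 0, 0],
    [0, 0, 0],
    [0, 0, 0],
    [0, 0, 0],
    [0, 0, 0],
    [0, 0, 1],
    [0, 0, 2]
  ],
  "rot": [
    [0, 0, 0],
    [0, 0, 0],
    [0, 0, 0],
    [0, 0, 0],
    [0, 0, 0],
    [0, 0, 0],
    [0, 0, 0],
    [0, 0, 0],
    [0, 0, 0],
    [0, 0, 0],
    [0, 0, 0],
    [0, 0, 0]
  ],
  "jaw": [8.8, 8.8, 8.8, 8.8, 8.8, 8.8, 5, 5, 5, 5, 5, 5]
}}

```text
time: 9.45
tcp_pos: [0.4402, 0.069, 0.0467]
orientation: [0.995, 0.097, -0.001, 0.0]
contact_force: [0.4, -0.3, -1.8]
finger_gap: 0.0619
```

Emit:
{"op": "servo_tool", "data": {
  "linear": [
    [0, 0, 3],
    [0, 0, 3],
    [0, 0, 1],
    [0, 0, 0],
    [0, 0, 0],
    [0, 0, 0]
  ],
  "rot": [
    [0, 0, 0],
    [0, 0, 0],
    [0, 0, 0],
    [0, 0, 0],
    [0, 0, 0],
    [0, 0, 0]
  ],
  "jaw": [5, 5, 5, 5, 5, 5]
}}

```text
time: 10.05
tcp_pos: [0.4404, 0.0691, 0.1155]
orientation: [0.995, 0.097, -0.001, 0.0]
contact_force: [0.4, 0.2, -2.1]
finger_gap: 0.0617
```

Run:
```python
from h import *
st(); grab("top"); st()
```

```text
t 10.05 tcp [0.4404 0.0691 0.1155] psi 11.1 F [ 0.37  0.22 -2.08] gap 0.0617 q7 -1.66
t 10.1 tcp [0.4404 0.0691 0.1155] psi 11.1 F [-0.27 -0.12 -1.53] gap 0.0617 q7 -1.66
```

About 2 N, so case C is empty too. I'll take it to the near-left cell.

Emit:
{"op": "servo_tool", "data": {
  "linear": [
    [0.2, 2, 0],
    [0.2, 4, 0],
    [0.2, 4.4, 0],
    [0.3, 4.4, 0],
    [0.3, 4.4, 0],
    [0.3, 4.4, 0],
    [0.3, 4.4, 0],
    [0.3, 3, 0],
    [0, 1.8, 0],
    [0, 0, -3],
    [0, 0, -3],
    [0, 0, -2]
  ],
  "rot": [
    [0, 0, -2],
    [0, 0, -2],
    [0, 0, -2],
    [0, 0, -2],
    [0, 0, -3],
    [0, 0, -3],
    [0, 0, -3],
    [0, 0, 0],
    [0, 0, 0],
    [0, 0, 0],
    [0, 0, 0],
    [0, 0, 0]
  ],
  "jaw": [5, 5, 5, 5, 5, 5, 5, 5, 5, 5, 5, 5]
}}

```text
time: 11.3
tcp_pos: [0.4608, 0.3961, 0.0332]
orientation: [0.999, -0.051, -0.002, 0.002]
contact_force: [0.2, -0.8, -2.8]
finger_gap: 0.0623
```

Emit:
{"op": "servo_tool", "data": {
  "linear": [
    [0, 0, -0.8],
    [0, 0, -0.6],
    [0, 0, 0],
    [0, 0, 0],
    [0, 0, 0],
    [0, 0, 0],
    [0, 0, 0],
    [0, 0, 3],
    [0, 0, 4],
    [0, 0, 4],
    [0, 0, 2],
    [0, 0, 0]
  ],
  "rot": [
    [0, 0, 0],
    [0, 0, 0],
    [0, 0, 0],
    [0, 0, 0],
    [0, 0, 0],
    [0, 0, 0],
    [0, 0, 0],
    [0, 0, 0],
    [0, 0, 0],
    [0, 0, 0],
    [0, 0, 0],
    [0, 0, 0]
  ],
  "jaw": [5, 5, 5, 8, 8, 8, 8, 8.8, 8.8, 8.8, 8.8, 8.8]
}}

```text
time: 12.5
tcp_pos: [0.4642, 0.3989, 0.1565]
orientation: [0.999, -0.051, 0.002, -0.002]
contact_force: [0.7, -0.6, 0.6]
finger_gap: 0.0878
```

Run:
```python
from h import *
st()
for c in cases(grab("top")): print(*c)
```

```text
t 12.5 tcp [0.4642 0.3989 0.1565] psi -5.9 F [ 0.69 -0.62  0.65] gap 0.0878 q7 -2.45
[ 0.4321 -0.3097] 163.2 [0.069 0.136] [438. 256.]
[ 0.5894 -0.2043] -13.7 [0.063 0.14 ] [387. 178.]
```

Emit:
{"op": "servo_tool", "data": {
  "linear": [
    [0.5, -2, 0],
    [0.9, -4, 0],
    [0.9, -4.5, 0],
    [1, -4.5, 0],
    [1, -4.5, 0],
    [1, -4.5, 0],
    [1, -4.5, 0],
    [1, -4.5, 0],
    [1, -4.5, 0],
    [1, -4.5, 0],
    [1, -4.5, 0],
    [1, -4.5, 0]
  ],
  "rot": [
    [0, 0, -1],
    [0, 0, -1],
    [0, 0, -1],
    [0, 0, -1],
    [0, 0, -1],
    [0, 0, -1],
    [0, 0, -1],
    [0, 0, -1],
    [0, 0, 0],
    [0, 0, 0],
    [0, 0, 0],
    [0, 0, 0]
  ],
  "jaw": [8.8, 8.8, 8.8, 8.8, 8.8, 8.8, 8.8, 8.8, 8.8, 8.8, 8.8, 8.8]
}}

```text
time: 13.75
tcp_pos: [0.5733, -0.1162, 0.151]
orientation: [0.993, -0.122, -0.002, 0.0]
contact_force: [0.7, 0.4, -0.5]
finger_gap: 0.088
```

Emit:
{"op": "servo_tool", "data": {
  "linear": [
    [1, -4.5, 0],
    [0.2, -3.5, 0],
    [0, -1.3, 0],
    [0, 0, 0],
    [0, 0, 0]
  ],
  "rot": [
    [0, 0, 0],
    [0, 0, 0],
    [0, 0, 0],
    [0, 0, 0],
    [0, 0, 0]
  ],
  "jaw": [8.8, 8.8, 8.8, 8.8, 8.8]
}}

```text
time: 14.25
tcp_pos: [0.5865, -0.2039, 0.1517]
orientation: [0.993, -0.12, -0.001, -0.001]
contact_force: [-0.7, 0.3, -0.3]
finger_gap: 0.0881
```

Run:
```python
from h import *
st()
for c in cases(grab("top")): print(*c)
grab("wrist","w2")
```

```text
t 14.25 tcp [ 0.5865 -0.2039  0.1517] psi -13.8 F [-0.69  0.34 -0.31] gap 0.0881 q7 -1.47
[0.4609 0.3974] -5.4 [0.088 0.142] [ 88. 232.]
[0.6193 0.3804] -5.3 [0.089 0.145] [102. 155.]
```

View pics/w2.png

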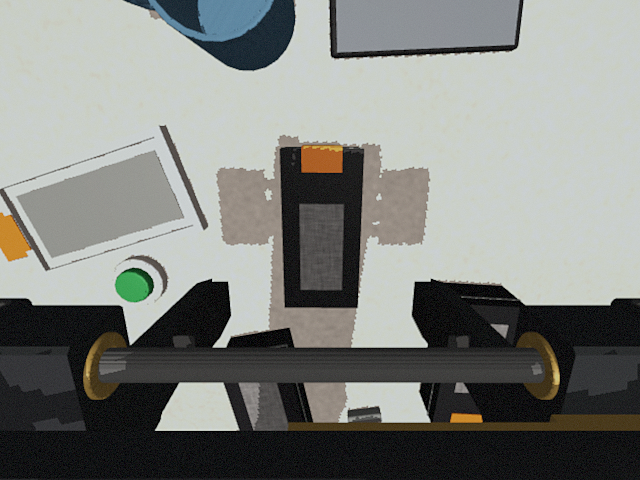

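Case E is centred between the fingers at about (321,227). I'll grip it, lift it and weigh it.

Emit:
{"op": "servo_tool", "data": {
  "linear": [
    [0.2, 0, -4],
    [0, 0, -4],
    [0, 0, -3],
    [0, 0, -2],
    [0, 0, -0.5],
    [0, 0, 0],
    [0, 0, 0],
    [0, 0, 0],
    [0, 0, 0],
    [0, 0, 0],
    [0, 0, 1],
    [0, 0, 2]
  ],
  "rot": [
    [0, 0, 0],
    [0, 0, 0],
    [0, 0, 0],
    [0, 0, 0],
    [0, 0, 0],
    [0, 0, 0],
    [0, 0, 0],
    [0, 0, 0],
    [0, 0, 0],
    [0, 0, 0],
    [0, 0, 0],
    [0, 0, 0]
  ],
  "jaw": [8.8, 8.8, 8.8, 8.8, 8.8, 8.8, 5, 5, 5, 5, 5, 5]
}}

```text
time: 15.55
tcp_pos: [0.5869, -0.2054, 0.0463]
orientation: [0.993, -0.121, -0.003, -0.0]
contact_force: [-0.6, 0.4, -5.3]
finger_gap: 0.0617
```

Emit:
{"op": "servo_tool", "data": {
  "linear": [
    [0, 0, 3],
    [0, 0, 3],
    [0, 0, 1],
    [0, 0, 0],
    [0, 0, 0],
    [0, 0, 0]
  ],
  "rot": [
    [0, 0, 0],
    [0, 0, 0],
    [0, 0, 0],
    [0, 0, 0],
    [0, 0, 0],
    [0, 0, 0]
  ],
  "jaw": [5, 5, 5, 5, 5, 5]
}}

```text
time: 16.15
tcp_pos: [0.5879, -0.2053, 0.1158]
orientation: [0.993, -0.121, -0.002, -0.0]
contact_force: [0.1, -0.1, -6.3]
finger_gap: 0.0615
```

Run:
```python
from h import *
st(); 
for c in cases(grab("top")): print(*c)
st()
```

```text
t 16.15 tcp [ 0.5879 -0.2053  0.1158] psi -13.9 F [ 0.08 -0.11 -6.33] gap 0.0615 q7 -1.47
[0.4606 0.3972] -5.7 [0.088 0.145] [ 88. 232.]
[0.6138 0.3773] -5.7 [0.096 0.155] [103. 158.]
t 16.2 tcp [ 0.5881 -0.2053  0.1159] psi -13.9 F [ 0.32  0.08 -6.22] gap 0.0615 q7 -1.47
```

Case E pulls 6.3 N, so it is the heavy one. I'll carry it to the dock and turn it by +107° on the way.

Emit:
{"op": "servo_tool", "data": {
  "linear": [
    [0.3, 1, 0],
    [0.5, 1.5, 0],
    [0.5, 1.5, 0],
    [0.5, 1.5, 0],
    [0.5, 1.5, 0],
    [0.5, 1.5, 0],
    [0.5, 1.5, 0],
    [0.5, 1.5, 0],
    [0.5, 1.5, 0],
    [0.5, 1.5, 0],
    [0.5, 1.5, 0],
    [0.5, 1.5, 0]
  ],
  "rot": [
    [0, 0, 5],
    [0, 0, 8],
    [0, 0, 8],
    [0, 0, 8],
    [0, 0, 8],
    [0, 0, 8],
    [0, 0, 8],
    [0, 0, 8],
    [0, 0, 8],
    [0, 0, 8],
    [0, 0, 8],
    [0, 0, 8]
  ],
  "jaw": [5, 5, 5, 5, 5, 5, 5, 5, 5, 5, 5, 5],
  "force": 45
}}

```text
time: 17.4
tcp_pos: [0.6468, -0.0304, 0.1163]
orientation: [0.769, 0.639, -0.001, -0.001]
contact_force: [-0.4, 0.6, -5.9]
finger_gap: 0.0615
```

Emit:
{"op": "servo_tool", "data": {
  "linear": [
    [0.2, 1, 0],
    [0, 0, 0],
    [0, 0, 0],
    [0, 0, 0],
    [0, 0, 0]
  ],
  "rot": [
    [0, 0, 8],
    [0, 0, 6],
    [0, 0, 0],
    [0, 0, 0],
    [0, 0, 0]
  ],
  "jaw": [5, 5, 5, 5, 5]
}}

```text
time: 17.9
tcp_pos: [0.6491, -0.0214, 0.1172]
orientation: [0.689, 0.725, -0.0, -0.0]
contact_force: [-0.5, 0.3, -6.0]
finger_gap: 0.0618
```

Run:
```python
from h import *
st(); f=grab("wrist","w3")
h=cv2.cvtColor(f["image"],cv2.COLOR_RGB2HSV)
m=cv2.inRange(h,(50,120,60),(80,255,255)); ys,xs=np.nonzero(m); print("green",len(xs),xs.mean() if len(xs) else 0,ys.mean() if len(xs) else 0)
m=cv2.inRange(h,(8,150,120),(20,255,255))
for c in cv2.findContours(m,cv2.RETR_EXTERNAL,cv2.CHAIN_APPROX_NONE)[0]:
    if cv2.contourArea(c)>80:
        u=cv2.minAreaRect(c); print("org",u,cast(f,u[0],0.0)[0],cast(f,u[0],0.144)[0])
if len(xs): print(cast(f,[xs.mean(),ys.mean()],.02))
```

```text
t 17.9 tcp [ 0.6491 -0.0214  0.1172] psi 93.0 F [-0.53  0.32 -6.01] gap 0.0618 q7 -0.2
green 1230 220.21056910569106 234.48617886178863
org ((320.5660095214844, 193.94960021972656), (85.00816345214844, 52.696983337402344), 2.436648368835449) [0.64730098 0.00816471 0.        ] [0.64636621 0.03252327 0.144     ]
[[ 0.57319386 -0.02310788  0.02      ]]
```

View pics/w3.png

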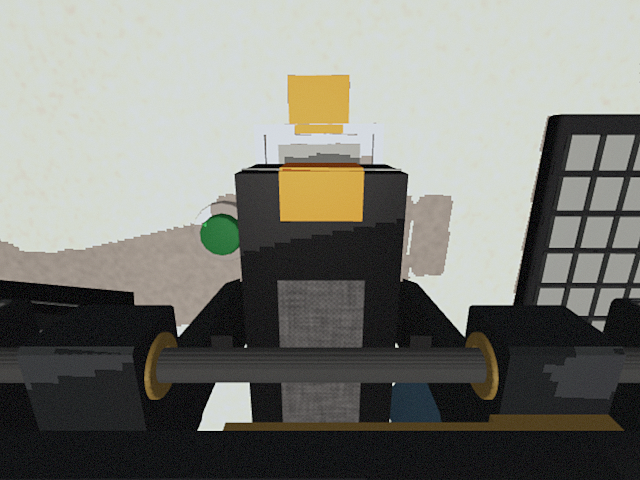

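The case lines up with the dock: the mark is at (318,100) and the lid patch at (320,194). I'll lower it slowly and release with only a small opening, because the button is close by.

Emit:
{"op": "servo_tool", "data": {
  "linear": [
    [0, 0.2, -2.5],
    [0, 0, -2.5],
    [0, 0, -2],
    [0, 0, -1],
    [0, 0, -0.6],
    [0, 0, -0.4],
    [0, 0, -0.2],
    [0, 0, 0],
    [0, 0, 0]
  ],
  "rot": [
    [0, 0, 0],
    [0, 0, 0],
    [0, 0, 0],
    [0, 0, 0],
    [0, 0, 0],
    [0, 0, 0],
    [0, 0, 0],
    [0, 0, 0],
    [0, 0, 0]
  ],
  "jaw": [5, 5, 5, 5, 5, 5, 5, 5, 5]
}}

```text
time: 18.85
tcp_pos: [0.65, -0.0187, 0.0269]
orientation: [0.688, 0.726, 0.0, 0.001]
contact_force: [-2.1, -0.9, 1.3]
finger_gap: 0.0616
```

Emit:
{"op": "servo_tool", "data": {
  "linear": [
    [0, 0, 0],
    [0, 0, 0],
    [0, 0, 0],
    [0, 0, 2],
    [0, 0, 4],
    [0, 0, 4],
    [0, 0, 4],
    [-1.5, 0, 2],
    [-3, 0, 0],
    [-3, 0, 0],
    [0, 0, 0],
    [0, 0, 0]
  ],
  "rot": [
    [0, 0, 0],
    [0, 0, 0],
    [0, 0, 0],
    [0, 0, 0],
    [0, 0, 0],
    [0, 0, 0],
    [0, 0, 0],
    [0, 0, 0],
    [0, 0, 0],
    [0, 0, 0],
    [0, 0, 0],
    [0, 0, 0]
  ],
  "jaw": [7, 7, 7, 7, 7, 7, 7, 2, 0, 0, 0, 0]
}}

```text
time: 20.05
tcp_pos: [0.5747, -0.0188, 0.1862]
orientation: [0.687, 0.726, 0.0, 0.001]
contact_force: [0.4, -0.7, 0.1]
finger_gap: 0.0325
```

Run:
```python
from h import *
st(); f=grab("wrist","w4"); grab("scene","s4")
for c in cases(grab("top")): print(*c)
h=cv2.cvtColor(f["image"],cv2.COLOR_RGB2HSV)
m=cv2.inRange(h,(50,120,60),(80,255,255)); ys,xs=np.nonzero(m)
if len(xs): print("green",cast(f,[xs.mean(),ys.mean()],.02))
```

```text
t 20.05 tcp [ 0.5747 -0.0188  0.1862] psi 93.1 F [ 0.38 -0.68  0.06] gap 0.0325 q7 -0.19
[ 0.4323 -0.3097] 163.2 [0.068 0.135] [438. 256.]
[0.6128 0.3768] -5.7 [0.097 0.157] [103. 159.]
green [[ 0.57326124 -0.02321568  0.02      ]]
```

View pics/w4.png

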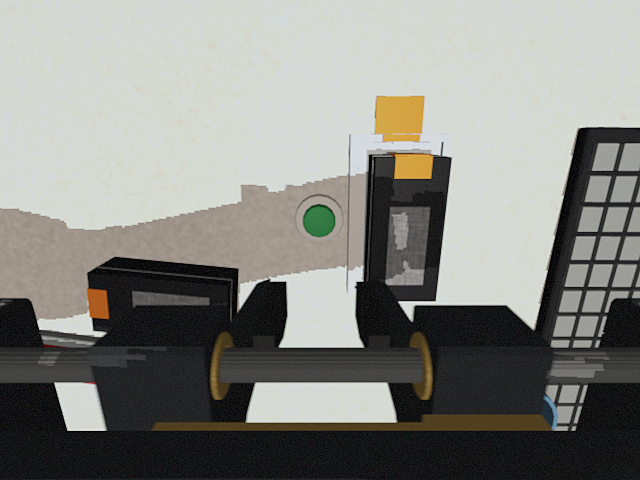

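View pics/s4.png

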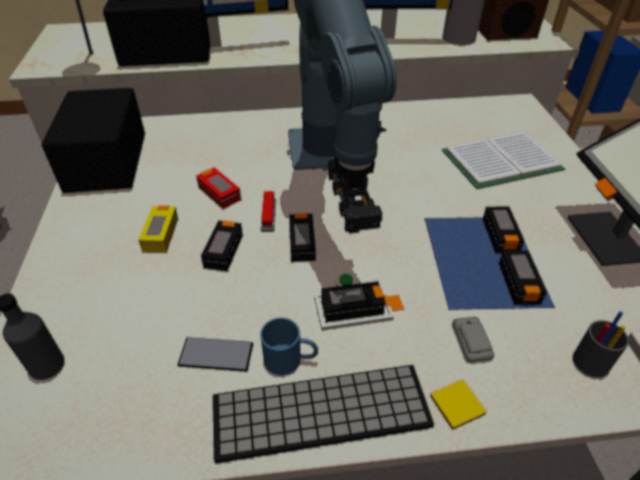

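The heavy case sits in the dock with its latch at the mark, and the button shows at (319,220) in the wrist picture. Now I'll close the jaws and press it.

Emit:
{"op": "servo_tool", "data": {
  "linear": [
    [-0.1, -0.4, -3],
    [0, 0, -4],
    [0, 0, -4],
    [0, 0, -2.6],
    [0, 0, 0],
    [0, 0, -0.6],
    [0, 0, -0.5],
    [0, 0, 0]
  ],
  "rot": [
    [0, 0, 0],
    [0, 0, 0],
    [0, 0, 0],
    [0, 0, 0],
    [0, 0, 0],
    [0, 0, 0],
    [0, 0, 0],
    [0, 0, 0]
  ],
  "jaw": [0, 0, 0, 0, 0, 0, 0, 0]
}}

```text
time: 21.0
tcp_pos: [0.5741, -0.0227, 0.0394]
orientation: [0.688, 0.726, 0.0, 0.001]
contact_force: [-0.7, -1.4, -0.1]
finger_gap: 0.0008
```

Emit:
{"op": "servo_tool", "data": {
  "linear": [
    [0, 0, -0.4],
    [0, 0, -0.4],
    [0, 0, -0.4],
    [0, 0, 0]
  ],
  "rot": [
    [0, 0, 0],
    [0, 0, 0],
    [0, 0, 0],
    [0, 0, 0]
  ],
  "jaw": [0, 0, 0, 0]
}}

```text
time: 21.4
tcp_pos: [0.573, -0.0227, 0.0262]
orientation: [0.687, 0.726, -0.0, -0.0]
contact_force: [-0.7, -0.6, -0.8]
finger_gap: 0.0008
```

Emit:
{"op": "servo_tool", "data": {
  "linear": [
    [0, 0, -0.3],
    [0, 0, -0.3],
    [0, 0, 0]
  ],
  "rot": [
    [0, 0, 0],
    [0, 0, 0],
    [0, 0, 0]
  ],
  "jaw": [0, 0, 0]
}}

```text
time: 21.7
tcp_pos: [0.5735, -0.0227, 0.0206]
orientation: [0.687, 0.726, 0.0, 0.0]
contact_force: [-0.1, 0.1, 2.8]
finger_gap: 0.0003
```

Emit:
{"op": "servo_tool", "data": {
  "linear": [
    [0, 0, -0.3],
    [0, 0, -0.2],
    [0, 0, 0]
  ],
  "rot": [
    [0, 0, 0],
    [0, 0, 0],
    [0, 0, 0]
  ],
  "jaw": [0, 0, 0]
}}

```text
time: 22.0
tcp_pos: [0.5737, -0.0227, 0.0164]
orientation: [0.687, 0.726, -0.0, 0.0]
contact_force: [-2.2, -0.3, 10.6]
finger_gap: 0.0001
```

At 10.6 N the button is bottomed. I'll let it go and move to case A.

Emit:
{"op": "servo_tool", "data": {
  "linear": [
    [0, 0, 0],
    [0, 0, 1],
    [0, 0, 3],
    [0, 0, 4],
    [0, 0, 4],
    [-2, -1.3, 2],
    [-2.5, -1.5, 0],
    [-2.5, -1.5, 0],
    [-2.5, -1.5, 0],
    [-2.5, -1.5, 0],
    [-2.5, -1.6, 0],
    [0, 0, 0]
  ],
  "rot": [
    [0, 0, 0],
    [0, 0, 0],
    [0, 0, 0],
    [0, 0, 0],
    [0, 0, 8],
    [0, 0, 8],
    [0, 0, 8],
    [0, 0, 8],
    [0, 0, 8],
    [0, 0, 8],
    [0, 0, 8],
    [0, 0, 8]
  ],
  "jaw": [0, 0, 0, 0, 4, 8.8, 8.8, 8.8, 8.8, 8.8, 8.8, 8.8]
}}

```text
time: 23.2
tcp_pos: [0.4243, -0.1142, 0.1552]
orientation: [0.197, 0.98, -0.001, -0.002]
contact_force: [-0.4, -0.1, -0.1]
finger_gap: 0.0622
```

Emit:
{"op": "servo_tool", "data": {
  "linear": [
    [0, 0, 0],
    [0, 0, 0],
    [0, 0, 0],
    [0, 0, 0],
    [0, 0, 0]
  ],
  "rot": [
    [0, 0, 8],
    [0, 0, 8],
    [0, 0, 4],
    [0, 0, 0],
    [0, 0, 0]
  ],
  "jaw": [8.8, 8.8, 8.8, 8.8, 8.8]
}}

```text
time: 23.7
tcp_pos: [0.4282, -0.1118, 0.1558]
orientation: [0.026, 1.0, -0.0, -0.0]
contact_force: [0.8, -0.9, -1.1]
finger_gap: 0.088
```

Run:
```python
from h import *
st(); grab("wrist","w5")
for c in cases(grab("top","t5")): print(*c)
```

```text
t 23.7 tcp [ 0.4282 -0.1118  0.1558] psi 177.0 F [ 0.8  -0.88 -1.14] gap 0.088 q7 1.29
[ 0.4321 -0.3096] 163.1 [0.069 0.135] [438. 256.]
[ 0.6531 -0.0209] 93.6 [0.074 0.132] [299. 145.]
```

View pics/w5.png

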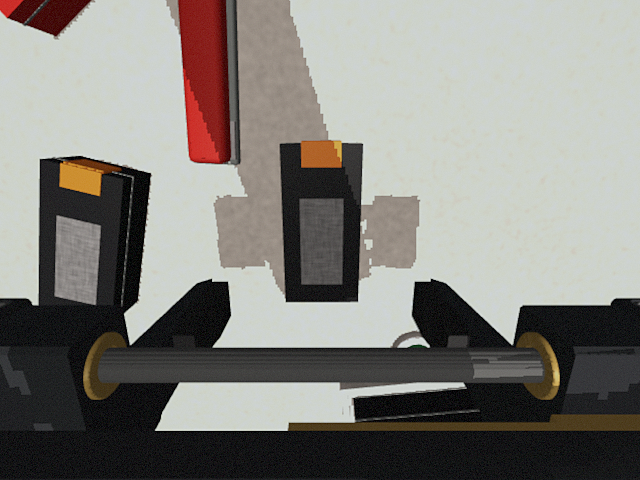

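View pics/t5.png

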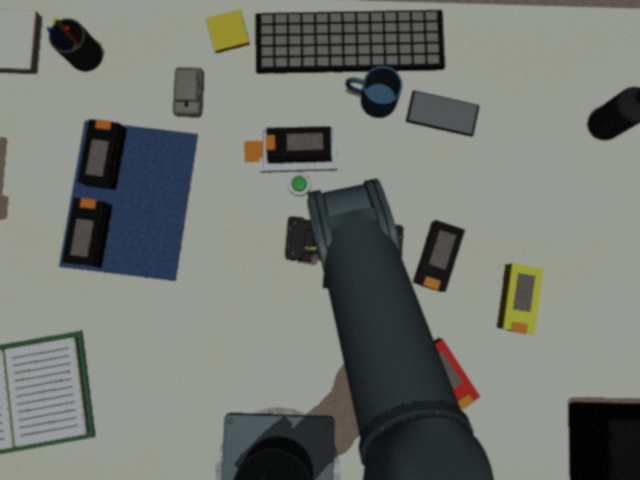

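Case A is centred at (320,222), and the stapler is clear of the fingers. Both mat cases and the docked case look right.

Emit:
{"op": "servo_tool", "data": {
  "linear": [
    [0, 0, -4],
    [0, 0, -4],
    [0, 0, -3],
    [0, 0, -2],
    [0, 0, -0.8],
    [0, 0, 0],
    [0, 0, 0],
    [0, 0, 0],
    [0, 0, 0],
    [0, 0, 0],
    [0, 0, 1],
    [0, 0, 2]
  ],
  "rot": [
    [0, 0, 0],
    [0, 0, 0],
    [0, 0, 0],
    [0, 0, 0],
    [0, 0, 0],
    [0, 0, 0],
    [0, 0, 0],
    [0, 0, 0],
    [0, 0, 0],
    [0, 0, 0],
    [0, 0, 0],
    [0, 0, 0]
  ],
  "jaw": [8.8, 8.8, 8.8, 8.8, 8.8, 8.8, 5, 5, 5, 5, 5, 5],
  "force": 30
}}

```text
time: 25.0
tcp_pos: [0.4273, -0.1115, 0.0477]
orientation: [0.025, 1.0, 0.0, -0.001]
contact_force: [0.0, -0.6, -1.9]
finger_gap: 0.0621
```

Emit:
{"op": "servo_tool", "data": {
  "linear": [
    [0, 0, 3],
    [0, 0, 3],
    [0, 0, 1],
    [0, 0, 0],
    [0, 0, 0],
    [0, 0, 0]
  ],
  "rot": [
    [0, 0, 0],
    [0, 0, 0],
    [0, 0, 0],
    [0, 0, 0],
    [0, 0, 0],
    [0, 0, 0]
  ],
  "jaw": [5, 5, 5, 5, 5, 5]
}}

```text
time: 25.6
tcp_pos: [0.4274, -0.1116, 0.1166]
orientation: [0.025, 1.0, 0.0, -0.001]
contact_force: [0.6, -0.5, -1.5]
finger_gap: 0.0618
```

Run:
```python
from h import *
st()
```

```text
t 25.6 tcp [ 0.4274 -0.1116  0.1166] psi 177.1 F [ 0.61 -0.48 -1.46] gap 0.0618 q7 1.21
```

Emit:
{"op": "servo_tool", "data": {
  "linear": [
    [0.8, 2, 0],
    [1.8, 3.8, 0],
    [2, 4, 0],
    [2, 4, 0],
    [2, 4, 0],
    [2, 4, 0],
    [2, 4, 0],
    [2, 4, 0],
    [2, 4, 0],
    [1.4, 3.1, 0],
    [0, 0, -3],
    [0, 0, -3]
  ],
  "rot": [
    [0, 0, -1],
    [0, 0, -1],
    [0, 0, -1],
    [0, 0, 0],
    [0, 0, 0],
    [0, 0, 0],
    [0, 0, 0],
    [0, 0, 0],
    [0, 0, 0],
    [0, 0, 0],
    [0, 0, 0],
    [0, 0, 0]
  ],
  "jaw": [5, 5, 5, 5, 5, 5, 5, 5, 5, 5, 5, 5]
}}

```text
time: 26.8
tcp_pos: [0.6079, 0.2592, 0.0557]
orientation: [0.05, 0.999, 0.0, -0.0]
contact_force: [0.5, -0.7, -2.6]
finger_gap: 0.0613
```

Emit:
{"op": "servo_tool", "data": {
  "linear": [
    [0, 0, -2],
    [0, 0, -1],
    [0, 0, -0.6],
    [0, 0, 0],
    [0, 0, 0],
    [0, 0, 0],
    [0, 0, 0],
    [0, 0, 0],
    [0, 0, 3],
    [0, 0, 4],
    [0, 0, 4],
    [0, 0, 2]
  ],
  "rot": [
    [0, 0, 0],
    [0, 0, 0],
    [0, 0, 0],
    [0, 0, 0],
    [0, 0, 0],
    [0, 0, 0],
    [0, 0, 0],
    [0, 0, 0],
    [0, 0, 0],
    [0, 0, 0],
    [0, 0, 0],
    [0, 0, 0]
  ],
  "jaw": [5, 5, 5, 5, 7.6, 7.6, 7.6, 7.6, 7.6, 8.8, 8.8, 8.8]
}}

```text
time: 28.0
tcp_pos: [0.6097, 0.2584, 0.1556]
orientation: [0.051, 0.999, 0.001, 0.002]
contact_force: [0.2, -0.2, -0.3]
finger_gap: 0.0879
```

Run:
```python
from h import *
st()
for c in cases(grab("top")): print(*c)
```

```text
t 28.0 tcp [0.6097 0.2584 0.1556] psi 174.1 F [ 0.18 -0.21 -0.33] gap 0.0879 q7 0.62
[ 0.432  -0.3096] 163.1 [0.068 0.134] [438. 256.]
[0.4605 0.3973] -5.6 [0.088 0.143] [ 88. 232.]
[ 0.6535 -0.0209] 93.4 [0.073 0.132] [298. 144.]
```

Emit:
{"op": "servo_tool", "data": {
  "linear": [
    [-0.6, -2, 0],
    [-1.2, -4, 0],
    [-1.3, -4.2, 0],
    [-1.3, -4.2, 0],
    [-1.3, -4.2, 0],
    [-1.3, -4.2, 0],
    [-1.3, -4.2, 0],
    [-1.3, -4.2, 0],
    [-1.3, -4.2, 0],
    [-1.3, -4.2, 0],
    [-1.3, -4.2, 0],
    [-1.3, -4.2, 0]
  ],
  "rot": [
    [0, 0, -1],
    [0, 0, -1],
    [0, 0, -1],
    [0, 0, -1],
    [0, 0, -1],
    [0, 0, -1],
    [0, 0, -1],
    [0, 0, -1],
    [0, 0, -1],
    [0, 0, -1],
    [0, 0, -1],
    [0, 0, 0]
  ],
  "jaw": [8.8, 8.8, 8.8, 8.8, 8.8, 8.8, 8.8, 8.8, 8.8, 8.8, 8.8, 8.8]
}}

```text
time: 29.25
tcp_pos: [0.4595, -0.2244, 0.1515]
orientation: [0.147, 0.989, -0.0, 0.0]
contact_force: [1.7, -0.6, -0.9]
finger_gap: 0.0877
```

Emit:
{"op": "servo_tool", "data": {
  "linear": [
    [-1.3, -4.2, 0],
    [-1.3, -3.6, 0],
    [-0.4, -1, 0],
    [0, 0, 0],
    [0, 0, 0]
  ],
  "rot": [
    [0, 0, 0],
    [0, 0, 0],
    [0, 0, 0],
    [0, 0, 0],
    [0, 0, 0]
  ],
  "jaw": [8.8, 8.8, 8.8, 8.8, 8.8]
}}

```text
time: 29.75
tcp_pos: [0.431, -0.3091, 0.1516]
orientation: [0.146, 0.989, 0.001, 0.0]
contact_force: [0.5, -0.2, -0.5]
finger_gap: 0.088
```

Run:
```python
from h import *
st(); grab("wrist","w6")
for c in cases(grab("top")): print(*c)
```

```text
t 29.75 tcp [ 0.431  -0.3091  0.1516] psi 163.2 F [ 0.47 -0.2  -0.5 ] gap 0.088 q7 1.46
[ 0.6532 -0.0209] 93.6 [0.074 0.132] [299. 145.]
```

View pics/w6.png

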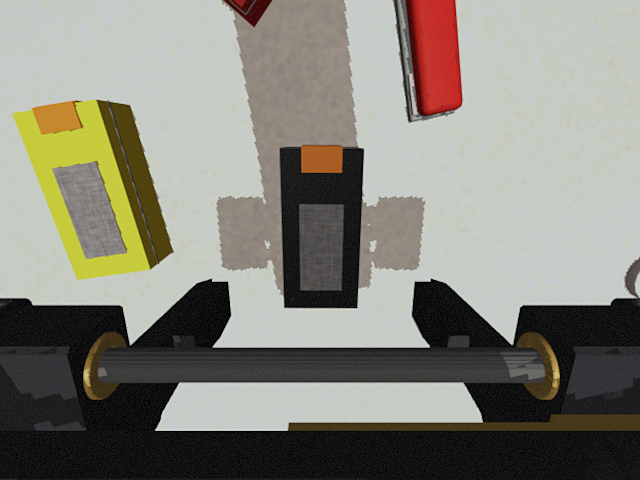

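Case B is centred at (322,227), and the yellow decoy is clear of the left finger.

Emit:
{"op": "servo_tool", "data": {
  "linear": [
    [0, 0, -4],
    [0, 0, -4],
    [0, 0, -3],
    [0, 0, -2],
    [0, 0, -0.5],
    [0, 0, 0],
    [0, 0, 0],
    [0, 0, 0],
    [0, 0, 0],
    [0, 0, 0],
    [0, 0, 1],
    [0, 0, 2]
  ],
  "rot": [
    [0, 0, 0],
    [0, 0, 0],
    [0, 0, 0],
    [0, 0, 0],
    [0, 0, 0],
    [0, 0, 0],
    [0, 0, 0],
    [0, 0, 0],
    [0, 0, 0],
    [0, 0, 0],
    [0, 0, 0],
    [0, 0, 0]
  ],
  "jaw": [8.8, 8.8, 8.8, 8.8, 8.8, 8.8, 5, 5, 5, 5, 5, 5]
}}

```text
time: 31.05
tcp_pos: [0.4291, -0.3102, 0.0464]
orientation: [0.147, 0.989, 0.001, -0.001]
contact_force: [-0.1, -0.1, -1.5]
finger_gap: 0.0618
```

Emit:
{"op": "servo_tool", "data": {
  "linear": [
    [0, 0, 3],
    [0, 0, 3],
    [0, 0, 1],
    [0, 0, 0],
    [0, 0, 0],
    [0, 0, 0]
  ],
  "rot": [
    [0, 0, 0],
    [0, 0, 0],
    [0, 0, 0],
    [0, 0, 0],
    [0, 0, 0],
    [0, 0, 0]
  ],
  "jaw": [5, 5, 5, 5, 5, 5]
}}

```text
time: 31.65
tcp_pos: [0.4294, -0.3103, 0.1153]
orientation: [0.147, 0.989, 0.001, -0.001]
contact_force: [0.3, -1.0, -1.5]
finger_gap: 0.0622
```

Run:
```python
from h import *
st(); f=grab("top","t7")
hsv=cv2.cvtColor(f["image"],cv2.COLOR_RGB2HSV)
org=cv2.inRange(hsv,(8,150,120),(20,255,255))
for c in cv2.findContours(org,cv2.RETR_EXTERNAL,cv2.CHAIN_APPROX_NONE)[0]:
    if cv2.contourArea(c)>40: u=cv2.minAreaRect(c)[0]; print(np.round(u),cast(f,u,.045)[0].round(3))
```

```text
t 31.65 tcp [ 0.4294 -0.3103  0.1153] psi 163.1 F [ 0.29 -1.04 -1.47] gap 0.0622 q7 1.42
[464. 401.] [ 0.151 -0.356  0.045]
[ 88. 203.] [0.516 0.393 0.045]
[153. 189.] [0.548 0.264 0.045]
[253. 151.] [0.631 0.069 0.045]
[270. 142.] [0.65  0.035 0.045]
[103. 124.] [0.678 0.374 0.045]
```

Still empty (1.5 N), so the last one goes to the near-right cell of the mat.

Emit:
{"op": "servo_tool", "data": {
  "linear": [
    [0.3, 2, 0],
    [0.3, 4, 0],
    [0.3, 4.3, 0],
    [0.3, 4.3, 0],
    [0.3, 4.3, 0],
    [0.3, 4.3, 0],
    [0.1, 4.3, 0],
    [0, 4.3, 0],
    [0, 4.3, 0],
    [0, 4.3, 0],
    [0, 4.3, 0],
    [0, 4.3, 0]
  ],
  "rot": [
    [0, 0, 1],
    [0, 0, 1],
    [0, 0, 1],
    [0, 0, 1],
    [0, 0, 1],
    [0, 0, 1],
    [0, 0, 1],
    [0, 0, 1],
    [0, 0, 1],
    [0, 0, 1],
    [0, 0, 1],
    [0, 0, 0]
  ],
  "jaw": [5, 5, 5, 5, 5, 5, 5, 5, 5, 5, 5, 5]
}}

```text
time: 32.9
tcp_pos: [0.4478, 0.1819, 0.1163]
orientation: [0.05, 0.999, 0.0, -0.001]
contact_force: [-0.2, 0.3, -2.0]
finger_gap: 0.0615
```

Emit:
{"op": "servo_tool", "data": {
  "linear": [
    [0, 4.3, 0],
    [0, 3.6, 0],
    [0, 1.5, 0],
    [0, 0, 0],
    [0, 0, 0]
  ],
  "rot": [
    [0, 0, 0],
    [0, 0, 0],
    [0, 0, 0],
    [0, 0, 0],
    [0, 0, 0]
  ],
  "jaw": [5, 5, 5, 5, 5]
}}

```text
time: 33.4
tcp_pos: [0.4487, 0.2721, 0.1161]
orientation: [0.051, 0.999, -0.001, -0.001]
contact_force: [-0.2, -1.0, -2.5]
finger_gap: 0.0618
```

Emit:
{"op": "servo_tool", "data": {
  "linear": [
    [0, 0, -3],
    [0, 0, -3],
    [0, 0, -2],
    [0, 0, -1],
    [0, 0, -0.6],
    [0, 0, 0],
    [0, 0, 0],
    [0, 0, 0],
    [0, 0, 0],
    [0, 0, 3],
    [0, 0, 4],
    [0, 0, 4]
  ],
  "rot": [
    [0, 0, 0],
    [0, 0, 0],
    [0, 0, 0],
    [0, 0, 0],
    [0, 0, 0],
    [0, 0, 0],
    [0, 0, 0],
    [0, 0, 0],
    [0, 0, 0],
    [0, 0, 0],
    [0, 0, 0],
    [0, 0, 0]
  ],
  "jaw": [5, 5, 5, 5, 5, 5, 7.6, 7.6, 7.6, 7.6, 7.6, 7.6]
}}

```text
time: 34.6
tcp_pos: [0.449, 0.2732, 0.132]
orientation: [0.051, 0.999, -0.0, -0.0]
contact_force: [1.4, 1.0, 0.3]
finger_gap: 0.0757
```

Emit:
{"op": "servo_tool", "data": {
  "linear": [
    [0, 0, 4],
    [0, -4, 2],
    [0, -4.5, 0],
    [0, -4.5, 0],
    [0, -4.5, 0],
    [0, -4.5, 0],
    [0, -4.5, 0],
    [0, -4.5, 0],
    [0, -4.5, 0],
    [0, -4, 0],
    [0, 0, 0],
    [0, 0, 0]
  ],
  "rot": [
    [0, 0, 0],
    [0, 0, 0],
    [0, 0, 0],
    [0, 0, 0],
    [0, 0, 0],
    [0, 0, 0],
    [0, 0, 0],
    [0, 0, 0],
    [0, 0, 0],
    [0, 0, 0],
    [0, 0, 0],
    [0, 0, 0]
  ],
  "jaw": [7.6, 7.6, 7.6, 7.6, 7.6, 7.6, 7.6, 7.6, 7.6, 7.6, 7.6, 7.6]
}}

```text
time: 35.8
tcp_pos: [0.4493, -0.1221, 0.1908]
orientation: [0.052, 0.999, 0.0, 0.0]
contact_force: [-0.1, 0.5, -1.3]
finger_gap: 0.076
```

Run:
```python
from h import *
st(); f=grab("top","t8"); g=grab("scene")
cv2.imwrite("pics/fin.png",cv2.resize(cv2.cvtColor(np.vstack([f["image"][90:330,20:500],g["image"][180:420,120:600]]),cv2.COLOR_RGB2BGR),None,fx=1.25,fy=1.25))
hsv=cv2.cvtColor(f["image"],cv2.COLOR_RGB2HSV)
org=cv2.inRange(hsv,(8,150,120),(20,255,255))
for c in cv2.findContours(org,cv2.RETR_EXTERNAL,cv2.CHAIN_APPROX_NONE)[0]:
    if cv2.contourArea(c)>40: u=cv2.minAreaRect(c)[0]; print(np.round(u),cast(f,u,.047)[0].round(3))
```

```text
t 35.8 tcp [ 0.4493 -0.1221  0.1908] psi 174.0 F [-0.08  0.54 -1.28] gap 0.076 q7 1.33
[464. 401.] [ 0.151 -0.355  0.047]
[519. 327.] [ 0.294 -0.462  0.047]
[141. 266.] [0.393 0.279 0.047]
[ 88. 203.] [0.515 0.392 0.047]
[153. 189.] [0.548 0.263 0.047]
[253. 151.] [0.63  0.069 0.047]
[270. 142.] [0.65  0.035 0.047]
[103. 124.] [0.677 0.373 0.047]
```

View pics/fin.png

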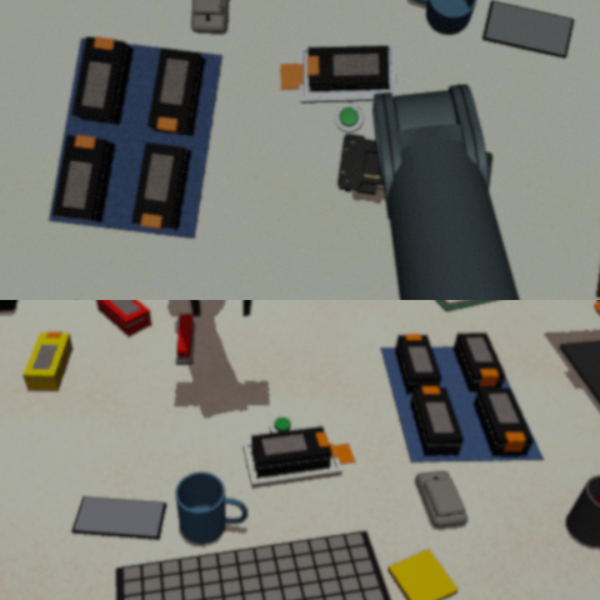

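```bash
python3 -c "
from rig import r
print(r.job_done())"
```

```text
the job is handed in; nothing more can be done
None
```

The job is done and handed in at about 36 s of robot time. The hand-in gave no verdict.

- **Weighing:** I lifted all five cases. Four pulled about 1.5–2.6 N, so they are empty. The one that started at about (0.589, -0.204) pulled about 6.3 N, so it is the heavy one.
- **Dock:** The heavy case is in the dock with its latch at the orange mark. In the top picture its centre is within about 5 mm of the dock's and its angle within about 1°.
- **Button:** I pressed it until the force reached 10.6 N, about 5–6 mm below first contact. Full travel takes about 5 N, so I took it as bottomed. I didn't measure its position after release, but the arm is well clear of it.
- **Mat:** In the last top and scene pictures the four empty cases lie flat, upright and unstacked, two by two. Their centres are well inside the mat.
- **Bystanders:** The mug, mouse and phone look unmoved in the last pictures. I didn't measure their positions, and the stapler was only partly visible.

One check was unreliable: my case detector sometimes missed cases on the dark mat. I confirmed those positions from their orange lid patches and the final pictures. I saw no knocked case and no slip in the grip.

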